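Fit the seal ring and the keyed tube carousel on its drive

ROBOT

A 6-joint arm with a two-finger parallel gripper is mounted at the origin on a cart in front of the work surface, level with it; the furniture and walls round the work are solid. World frame = base frame: x ahead of the robot, y to its left, z up, the work surface at z = 0. Lengths are in mm, angles in rad, forces in N, time in s.
With the tool pointing down it reaches from about 300 to 850 mm from the base axis. Payload 5.4 kg.
Tool frame: the origin (TCP) lies at the very end of the fingers, on their centre line; the grasp point (between the pads) lies 19 mm behind it; z points along the fingers, y is the line along which they close (so a half turn about z gives the same grasp; the last joint's range is limited). The gripper opens to 85 mm and grips with 20 to 120 N. Pads are 22 mm wide; open, the fingers measure 114 mm over their backs; the gripper's body (76 mm by 85 mm) begins 54 mm behind the grasp point. The pads swing forward as they close: fully open they stand 13 mm farther back than shut.
Start: joints at [1.092, 0.158, 1.597, -0, 1.386, -0.21], TCP at [152.716, 554.332, 231.299] pointing down, gripper open.
Joint ranges: [-2.91, 2.91], [-0.94, 2.29], [0.18, 2.7], [-1.29, 4.43], [0.17, 2.64], [-3, 3]. Speed limits (rad/s): [2.57, 2.57, 3.14, 3.14, 3.14, 3.14].

INTERFACE

Orientations are given as [roll, pitch, yaw] about the fixed x, y, z axes, in that order (R = Rz(yaw) Ry(pitch) Rx(roll)).
In Python, from rig import env, viewer gives the robot as it stands.
- The arm moves only by the tool drive_tool, never from a script. Its argument "rows" is a list of rows, each an object of numbers: "wx", "wy", "wz": the turn, a rotation vector about the tool's x, y, z in degrees; "dx", "dy", "dz": the shift along the tool's x, y, z in m; "grip": the opening, from 0 (shut) to 1 (fully open). In form: [{"wx": .., "wy": .., "wz": .., "dx": .., "dy": .., "dz": .., "grip": ..}, ...]. A call has 1 to 20 rows; each row is the pose to reach, as a shift and turn from the pose commanded when the call began, along the tool's axes at that moment; what a row does not reach only later rows make up. A row lasts 1/12 s, in which the tool goes at most 41.7 mm and 7.16 degrees, less where a joint would pass 70% of its speed; a pose out of reach is approached as far as the arm can. A call with a gripper value outside its range is refused whole. The fingers move at their own pace and stop on an object; "squeeze" is the grip in N (left out, the last holds). Time passes only in rows, so rows that repeat a pose let the fingers close. It gives the time, the measured TCP pose, the force, the opening and the grip force at its end, in the units of the state.
- env.get_state(): the state, without advancing time (a new reading comes with each control period).
- viewer.camera(name): name is "scene" or "side" or "wrist"; returns a dict with "pixels" (480x640x3 uint8, red, green, blue), "K" (3x3 intrinsics, pixels), "D" ([k1, k2, p1, p2, k3] as OpenCV has them; the pictures are not rectified), "R" (3x3) and "t" (3): a world point X has camera coordinates R X + t. Camera axes: x right, y down, z forward; pixel columns grow to the right and rows downward; lengths in mm; the calibration is good to about 2 mm. A picture is of the moment at which its call begins. There is no depth.
- env.sign_off(): hands the job in; it is judged then, once.
The state is a dict: "t": time; "joints": joint angles; "dq": joint speeds; "tau": joint torques, N m; "position": TCP position; "tcp_rot": TCP orientation; "force": force on the tool from outside, world axes, zero at the start; "torque": the same for the moment, N m; "width": opening from 0.0 (shut) to 1.0 (fully open); "gripper_force": force on a finger pad.
Only numpy, scipy, OpenCV 4.12 (cv2) and the standard library are available. Lean on these libraries where they do the work, as an engineer would, in place of code of your own. Each camera call takes 0.05 s, during which the arm holds its last target. There are 200 camera calls.

TASK

The tube carousel has to go back on its drive unit. First lay the clear seal ring flat in the round seat on top of the drive, around the hub, and let go of it; then lift the carousel out of its parking stand, put its shaft down through the ring into the hub, turn it until its key slips into the keyway, and push it fully home against the spring so that its collar presses firmly on the ring. Finish while still gripping the carousel and pushing down, so that a colleague can tighten the lock screw. Leave the beaker, the petri dish and the tube rack undisturbed.

Things in the scene. Friction and masses are not known exactly. Their poses are not given: they have to be found in the camera images.
- ring_mid (a point): Clear silicone seal ring (rigid here), outside diameter 34 mm, hole 24 mm, 8.5 mm thick, 12 g, lying flat on the bench. The point is its centre, half-way up (4.25 mm above its underside); z is its axis.
- ring: The same seal ring; this origin is the centre of its underside.
- drive: Light grey drive unit, fixed to the bench: housing 150 x 130 mm, 54 mm high, dial and display on its front (-x); in its middle a round boss, 72 mm wide at the foot, rises to 80 mm; a small black lock screw sticks out of the boss's front up to 44 mm from the axis, below 71 mm. Origin: centre of its underside.
- seal_seat (a point): Centre of the flat seat floor for the ring, inside the bright metal rim on top of the drive unit's boss, 78 mm above the bench; z up. Floor 35 mm wide; round it a bevelled lip 2.5 mm high, 39 mm wide at its top, guides the ring to the middle. A seated ring stands 6 mm above the lip. The boss is 50 mm wide at its top.
- hub_mouth (a point): Brass-coloured hub in the middle of the seat, face flush with the seat floor. Centre of the bore's mouth, z up, x points to the single keyway. Bore 14.6 mm wide, 40 mm deep; keyway 8 mm wide, reaching 11.5 mm from the axis, full depth. Geared to a motor: it turns only against 0.35 N m of friction, so it normally stays put; its angle differs each time.
- plunger (a joint): Travel (m) of the spring plunger at the bottom of the hub's bore: 0 at rest, growing as it is pushed down, at most 0.008. At rest its top is 22 mm below the hub's face. It pushes up with about 5 N at rest and 9 N at 5.5 mm, where the collar meets the seated ring (the shaft's end is then 27.5 mm below the hub's face). A push of 12 to 20 N holds it home.
- carousel: Tube carousel, about 180 g, one rigid piece 82 mm high. It stands upright in its stand: its collar rests on the stand's top, its shaft hangs inside. Origin: centre of the shaft's lower end; z up the shaft, x to the key. Above the shaft: steel collar 33 mm wide from 36 to 42 mm; blue disc 92 mm wide with eight notches, 42 to 48 mm; low shoulder 38 mm wide to 51 mm; knob to 82 mm.
- knob (a point): Centre of the carousel's black fluted knob: round, 30 mm in diameter, 65 mm above the shaft's lower end, 14 mm above the shoulder, 17 mm below the knob's top; x points to the key. It may be gripped at any yaw. White lines on the disc and on the knob's top run over the key (+x).
- shaft_tip (a point): Centre of the lower end of the carousel's shaft; axes as the carousel's. Shaft 13 mm in diameter, 36 mm long, its end bevelled over 2.5 mm to 9 mm. Dark steel key 5 mm wide on the +x side, reaching 10 mm from the axis, from 12 to 34 mm above the tip: the shaft enters the bore 12 mm before the key meets the hub's face and, unless aligned within about 0.2 rad, stops there.
- stand: Grey round parking stand of the carousel, fixed, 68 mm wide at its foot, 41 mm at its top, 42 mm high, with a 27 mm hole. Lift the carousel straight up by 45 mm to clear it. Origin: centre of its underside.
- beaker: Glass beaker 54 mm wide, 68 mm high, a bystander; origin at the centre of its underside.
- petri_dish: Closed petri dish 60 mm wide, 15 mm high, a bystander; origin at the centre of its underside.
- tube_rack: Green rack with small tubes, 52 x 105 mm, 52 mm high, a bystander; origin at the centre of its underside.
Things that resemble listed ones, but are neither listed nor needed, are in the scene too. There is more than one size of the carousel; the one meant has the size given above.

How it is judged (in metres and radians):
On the way, in this order (a step that is already met when the one before it is completed fails the run):
1. the seal ring lies flat in its seat on the drive and has been let go (horizontal distance between ring_mid and seal_seat below 0.0025 m and z of ring_mid in the frame of seal_seat below 0.0057 m and angle between ring_mid's own z axis and vertical below 0.12 rad and contact force between the fingers and ring below 0.1 N), for 0.2 s.
2. the carousel's shaft is in the hub through the ring and its key has slipped into the keyway (horizontal distance between shaft_tip and hub_mouth below 0.003 m and z of shaft_tip in the frame of hub_mouth below -0.016 m and angle between the x axis of shaft_tip and the x axis of hub_mouth, either way round below 0.3 rad), for 0.1 s.
At the end, for the whole second after the job is handed in: Ring flat in its seat (centre within 2.5 mm); shaft in the hub, key in the keyway (axis within 3 mm, upright within 0.08 rad, key within 0.3 rad), plunger pressed at least 4.5 mm, collar pressing on the ring with over 1 N, carousel still and held by the gripper (horizontal distance between ring_mid and seal_seat below 0.0025 m and z of ring_mid in the frame of seal_seat below 0.0057 m and angle between ring_mid's own z axis and vertical below 0.12 rad and horizontal distance between shaft_tip and hub_mouth below 0.003 m and angle between the x axis of shaft_tip and the x axis of hub_mouth, either way round below 0.3 rad and angle between shaft_tip's own z axis and vertical below 0.08 rad and value of joint plunger above 0.0045 m and contact force between carousel and ring above 1 N and contact force between the fingers and carousel above 2 N and linear speed of carousel below 0.02 m/s); the arm keeps its last pose, push and grip.
It fails at once if the beaker, the petri dish or the tube rack is moved more than 25 mm or tipped (distance of any of beaker, petri_dish, tube_rack from where it was at the start of the episode above 0.025 m or angle between any of beaker, tube_rack's own z axis and vertical above 0.3 rad).
It also fails if it takes over 48 s, if anything falls off the work surface, if the arm or the gripper's body presses on something with over 40 N, if the wrist force passes 120 N, or if a joint passes its speed limit or range.

## Working session

There is one attempt and no reset: what is moved stays moved. The work goes in short steps, Python scripts to look and compute and a tool call to move; the robot and the scene stay as the last step left them, time stands still between calls to the robot, and variables do not carry over. Pictures are saved under pics/ and viewed, at most 10 in all, crops included, and the job is handed in when it is done.

Besides the shell and the picture viewer there is one more tool, called as name(argument=value, ...) on one line, values as JSON. drive_tool: Moves the arm, as the interface text tells. Its arguments: {"type":"object","properties":{"rows":{"type":"array"},"squeeze":{"type":"number"}},"required":["rows"]}

```bash
mkdir -p pics; ls; cat > h.py <<'E'
import numpy as np, cv2, pickle, sys
from rig import env, viewer
def shot(name, tag):
    c=viewer.camera(name); pickle.dump(c,open(f'pics/{tag}.pkl','wb'))
    cv2.imwrite(f'pics/{tag}.png',c['pixels'][:,:,::-1]); return c
def load(tag): return pickle.load(open(f'pics/{tag}.pkl','rb'))
def ray(c,uv):
    p=cv2.undistortPoints(np.array([[uv]],float),np.array(c['K']),np.array(c['D']))[0,0]
    R=np.array(c['R']);t=np.array(c['t']); return -R.T@t, R.T@np.array([p[0],p[1],1])
def at_z(c,uv,z):
    o,d=ray(c,uv); return o+d*(z-o[2])/d[2]
def proj(c,X):
    R=np.array(c['R']); return cv2.projectPoints(np.array(X,float).reshape(-1,1,3),cv2.Rodrigues(R)[0],np.array(c['t'],float),np.array(c['K']),np.array(c['D']))[0][:,0]
E
python3 - <<'E'
from h import *
a=shot('scene','s0'); b=shot('side','d0'); w=shot('wrist','w0')
cv2.imwrite('pics/all.png',cv2.resize(np.hstack([b['pixels'],w['pixels']])[:,:,::-1],(800,300)))
for c in (a,b,w): print(-np.array(c['R']).T@c['t'])
print(env.get_state())
E
```

```text
pics
[  56.26212788 -376.08615198  476.63280125]
[264.88455024 989.69391206 635.97985823]
[ 87.09317468 572.12249421 372.95029064]
{'t': 0.15, 'joints': array([ 1.09187384e+00,  1.58898972e-01,  1.59792762e+00, -1.89179471e-06,
        1.38619629e+00, -2.10084764e-01]), 'dq': array([-0.00116207, -0.00191425, -0.00425122,  0.00081814, -0.00161118,
       -0.00184108]), 'tau': array([ 8.67160270e-04, -3.96375167e+01, -3.31784141e+01, -2.19579001e-04,
        5.44599490e-03, -4.66428867e-05]), 'position': array([152.52466548, 553.93016228, 230.553752  ]), 'tcp_rot': array([-3.14019348e+00, -2.96445728e-04,  2.87275507e+00]), 'force': array([-0.81539445, -0.01529513,  0.31800719]), 'torque': array([ 0.00594697,  0.07324677, -0.00991525]), 'gripper_force': 0.0, 'width': 1.005254947002903}
```

View pics/s0.png

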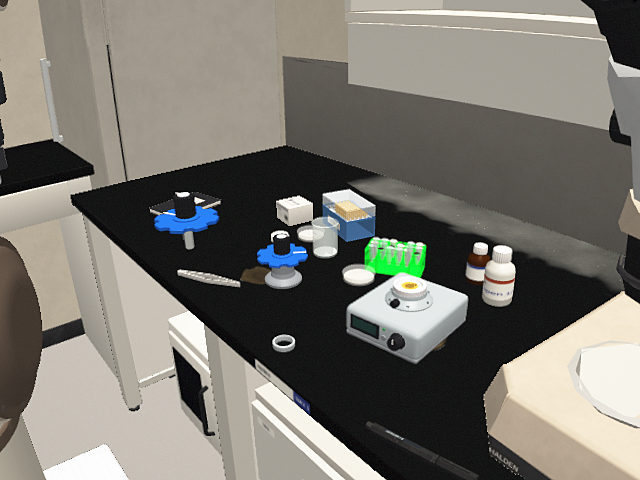

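View pics/d0.png

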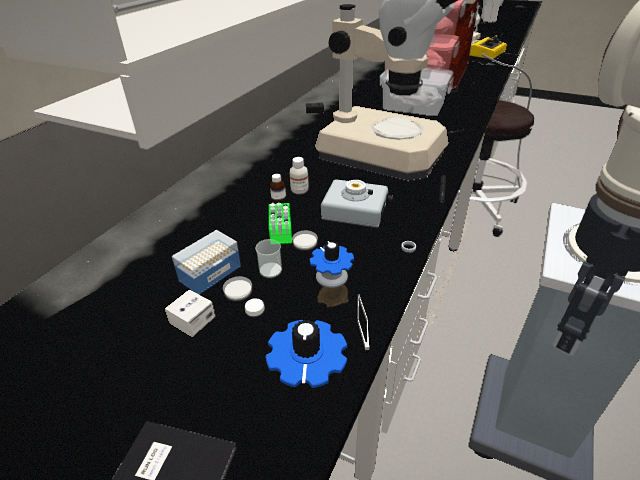

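The scene view shows the clear ring at (284,342), the small carousel on its stand at (282,257), a large decoy carousel at (187,218), and the drive's hub at (408,287). In the side view the same three are at (408,246), (332,258) and (355,187), with a white cap at (255,307). I'll check these in enlarged crops.

```bash
python3 - <<'E'
from h import *
a=load('s0')['pixels'];b=load('d0')['pixels']
def cr(p,u,v,w=66,h=50): return cv2.resize(p[v-h//2:v+h//2,u-w//2:u+w//2],(400,300),interpolation=cv2.INTER_CUBIC)
o=np.vstack([np.hstack([cr(a,284,342),cr(b,408,246)]),np.hstack([cr(a,282,257),cr(a,408,287)])])
cv2.imwrite('pics/crop1.png',o[:,:,::-1])
A=load('s0');B=load('d0')
def tri(u,v):
    (o1,d1),(o2,d2)=ray(A,u),ray(B,v)
    d1/=np.linalg.norm(d1);d2/=np.linalg.norm(d2)
    s=np.linalg.lstsq(np.c_[d1,-d2],o2-o1,rcond=None)[0]
    p,q=o1+d1*s[0],o2+d2*s[1]; return (p+q)/2,np.linalg.norm(p-q)
for n,u,v in [('ring',(284,342),(408,246)),('knobtop',(281,236),(332,247)),('hub',(408,286),(355,185)),('bigknob',(183,196),(305,328)),('beakertop',(325,223),(268,245))]:
    print(n,tri(u,v))
E
```

```text
ring (array([436.28255343, 187.25227328,   5.07035128]), np.float64(0.35284773648636764))
knobtop (array([553.81781558, 355.50740712,  85.81854187]), np.float64(2.4754458420249246))
hub (array([605.41474036,  99.46963706,  77.96073278]), np.float64(4.27423822649052))
bigknob (array([487.91614772, 594.25008434, 115.81660126]), np.float64(5.71658860536426))
beakertop (array([684.22658557, 388.2539086 ,  67.68188578]), np.float64(5.314170631931343))
```

View pics/crop1.png

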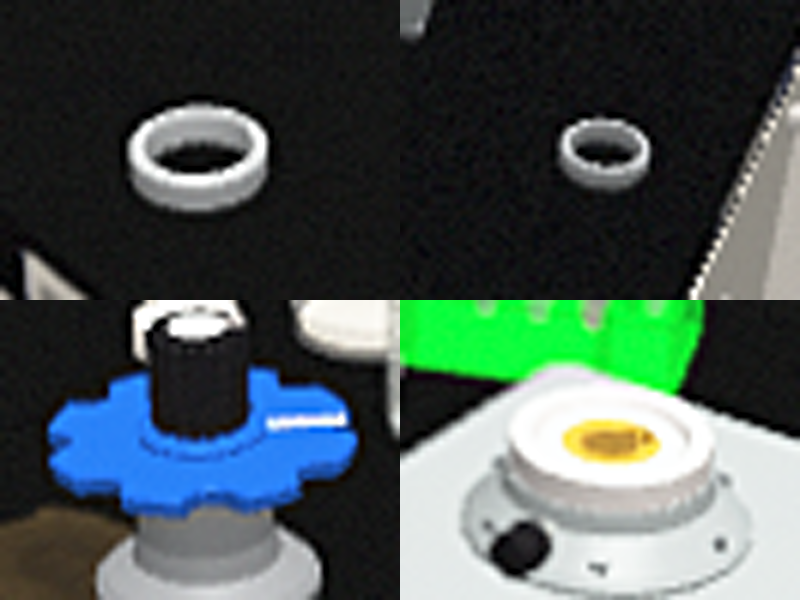

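Only one ring, found at (436,187). The carousel knob top is at (554,355,86), against an expected 88 mm. Its disc measures about 93 mm in the crop, so it matches the stated size; the larger one, with its top at 116 mm, is the decoy. I'll move over the ring and turn the tool to yaw 90°.

drive_tool(rows=[{"dx":-0.371,"dy":-0.2785,"dz":0.05,"wz":74.6,"grip":1},{"dx":-0.371,"dy":-0.2785,"dz":0.05,"wz":74.6,"grip":1},{"dx":-0.371,"dy":-0.2785,"dz":0.05,"wz":74.6,"grip":1},{"dx":-0.371,"dy":-0.2785,"dz":0.05,"wz":74.6,"grip":1},{"dx":-0.371,"dy":-0.2785,"dz":0.05,"wz":74.6,"grip":1},{"dx":-0.371,"dy":-0.2785,"dz":0.05,"wz":74.6,"grip":1},{"dx":-0.371,"dy":-0.2785,"dz":0.05,"wz":74.6,"grip":1},{"dx":-0.371,"dy":-0.2785,"dz":0.05,"wz":74.6,"grip":1},{"dx":-0.371,"dy":-0.2785,"dz":0.05,"wz":74.6,"grip":1},{"dx":-0.371,"dy":-0.2785,"dz":0.05,"wz":74.6,"grip":1},{"dx":-0.371,"dy":-0.2785,"dz":0.05,"wz":74.6,"grip":1},{"dx":-0.371,"dy":-0.2785,"dz":0.05,"wz":74.6,"grip":1},{"dx":-0.371,"dy":-0.2785,"dz":0.05,"wz":74.6,"grip":1},{"dx":-0.371,"dy":-0.2785,"dz":0.05,"wz":74.6,"grip":1},{"dx":-0.371,"dy":-0.2785,"dz":0.05,"wz":74.6,"grip":1},{"dx":-0.371,"dy":-0.2785,"dz":0.05,"wz":74.6,"grip":1}])

```text
invalid input at $.rows[0]: expected keys wx, wy, wz, dx, dy, dz, grip
```

```bash
python3 - <<'E'
from h import *
w=shot('wrist','w1'); s=env.get_state(); print(s['t'],s['position'],s['tcp_rot'],s['joints'])
print(-np.array(w['R']).T@w['t'],np.array(w['R'])[2])
g=cv2.cvtColor(w['pixels'],cv2.COLOR_RGB2GRAY)
print(proj(w,[436,187,4.25]))
E
```

```text
0.2 [152.55414843 554.00246667 230.67317786] [-3.14043228e+00 -2.52660954e-04  2.87274793e+00] [ 1.09188276e+00  1.58825236e-01  1.59777192e+00  5.22571242e-06
  1.38618305e+00 -2.10069944e-01]
[ 87.11454726 572.16331743 373.07787953] [ 0.2573635  -0.0727485  -0.96357236]
[[ 86.63131549 513.16127947]]
```

View pics/w1.png

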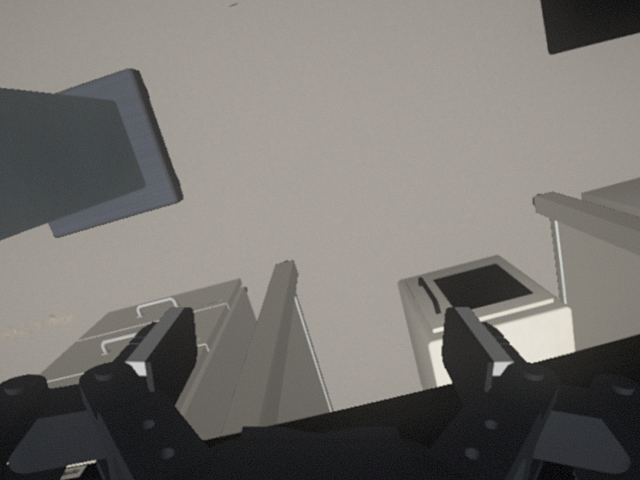

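The call was refused because every key is needed. The picture shows the open fingers, with their tips near (190,310) and (450,310), and only the floor behind. I'll resend with all keys.

drive_tool(rows=[{"dx":-0.371,"dy":-0.2785,"dz":0.05,"wx":0,"wy":0,"wz":74.6,"grip":1},{"dx":-0.371,"dy":-0.2785,"dz":0.05,"wx":0,"wy":0,"wz":74.6,"grip":1},{"dx":-0.371,"dy":-0.2785,"dz":0.05,"wx":0,"wy":0,"wz":74.6,"grip":1},{"dx":-0.371,"dy":-0.2785,"dz":0.05,"wx":0,"wy":0,"wz":74.6,"grip":1},{"dx":-0.371,"dy":-0.2785,"dz":0.05,"wx":0,"wy":0,"wz":74.6,"grip":1},{"dx":-0.371,"dy":-0.2785,"dz":0.05,"wx":0,"wy":0,"wz":74.6,"grip":1},{"dx":-0.371,"dy":-0.2785,"dz":0.05,"wx":0,"wy":0,"wz":74.6,"grip":1},{"dx":-0.371,"dy":-0.2785,"dz":0.05,"wx":0,"wy":0,"wz":74.6,"grip":1},{"dx":-0.371,"dy":-0.2785,"dz":0.05,"wx":0,"wy":0,"wz":74.6,"grip":1},{"dx":-0.371,"dy":-0.2785,"dz":0.05,"wx":0,"wy":0,"wz":74.6,"grip":1},{"dx":-0.371,"dy":-0.2785,"dz":0.05,"wx":0,"wy":0,"wz":74.6,"grip":1},{"dx":-0.371,"dy":-0.2785,"dz":0.05,"wx":0,"wy":0,"wz":74.6,"grip":1},{"dx":-0.371,"dy":-0.2785,"dz":0.05,"wx":0,"wy":0,"wz":74.6,"grip":1},{"dx":-0.371,"dy":-0.2785,"dz":0.05,"wx":0,"wy":0,"wz":74.6,"grip":1},{"dx":-0.371,"dy":-0.2785,"dz":0.05,"wx":0,"wy":0,"wz":74.6,"grip":1},{"dx":-0.371,"dy":-0.2785,"dz":0.05,"wx":0,"wy":0,"wz":74.6,"grip":1}])

```text
t: 1.53
position: [435.6, 188.7, 181.4]
tcp_rot: [-3.141, -0.0, 1.573]
force: [-0.2, 0.1, -0.2]
width: 1.001
gripper_force: 0.0
```

```bash
python3 - <<'E'
from h import *
w=shot('wrist','w2'); s=env.get_state(); print(s['t'],s['position'],s['tcp_rot'],s['joints'])
print(-np.array(w['R']).T@w['t'],np.array(w['R'])[2])
print(proj(w,[[436,187,4.25],[605,99,78]]))
E
```

```text
1.5833 [435.64673185 188.62166715 181.42998653] [ 3.14154587e+00 -2.28378989e-04  1.57347188e+00] [ 1.53124593e-01 -6.13618854e-02  1.92630065e+00  2.28610480e-04
  1.27657340e+00  1.50382757e-01]
[435.47680303 256.60699349 323.93513963] [-3.52695639e-04 -2.68317848e-01 -9.63330373e-01]
[[319.85763992 218.33484658]
 [564.81870674 367.43266381]]
```

View pics/w2.png

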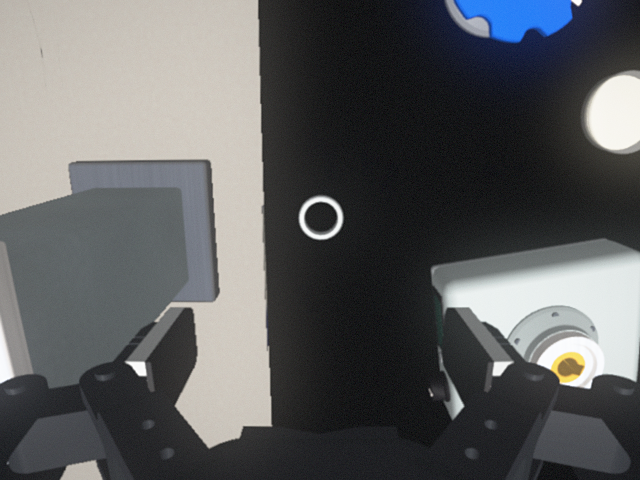

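The wrist view shows the ring at (321,217), against a projected (320,218), and the hub with its keyway at (568,368). I'll compute precise positions from this picture.

```bash
python3 - <<'E'
from h import *
w=load('w2');p=w['pixels']
m=(p.min(2)>90).astype(np.uint8); m[:, :285]=0;m[:,360:]=0;m[:180]=0;m[255:]=0
cs,_=cv2.findContours(m,cv2.RETR_CCOMP,cv2.CHAIN_APPROX_NONE)
for c in cs:
    if len(c)>30:
        (x,y),ax,a=cv2.fitEllipse(c); q=at_z(w,(x,y),8.5 ); r=at_z(w,(x+ax[0]/2,y),8.5); print((x,y),ax,q,2*np.linalg.norm(r-q))
hsv=cv2.cvtColor(p,cv2.COLOR_RGB2HSV)
m=((hsv[...,0]>12)&(hsv[...,0]<35)&(hsv[...,1]>90)).astype(np.uint8);m[:320]=0;m[:,:530]=0
c=max(cv2.findContours(m,cv2.RETR_EXTERNAL,cv2.CHAIN_APPROX_NONE)[0],key=cv2.contourArea)
e=cv2.fitEllipse(c);print('hub',e,at_z(w,e[0],78))
cv2.imwrite('pics/hub.png',cv2.resize(p[325:410,520:620],(800,680),interpolation=cv2.INTER_CUBIC)[:600,:,::-1])
E
```

```text
(320.4842834472656, 217.41127014160156) (43.68959045410156, 44.21162033081055) [436.47448234 188.65501827   8.5       ] 33.714921726826944
(320.5007019042969, 217.0033721923828) (31.08614158630371, 32.99016189575195) [436.4861117  188.97648759   8.5       ] 23.98076486928725
hub ((567.9420776367188, 366.6231689453125), (27.26116371154785, 33.611785888671875), 58.974891662597656) [607.15393713  99.58308558  78.        ]
```

Ring confirmed at (436.5,188.7): the outer diameter measures 33.7 mm, the hole 24.0 mm. The hub is at (607,99.6). Descending and gripping the ring.

drive_tool(rows=[{"dx":0,"dy":0.0008,"dz":0.04,"wx":0,"wy":0,"wz":0,"grip":0.6},{"dx":0,"dy":0.0008,"dz":0.08,"wx":0,"wy":0,"wz":0,"grip":0.6},{"dx":0,"dy":0.0008,"dz":0.12,"wx":0,"wy":0,"wz":0,"grip":0.6},{"dx":0,"dy":0.0008,"dz":0.15,"wx":0,"wy":0,"wz":0,"grip":0.6},{"dx":0,"dy":0.0008,"dz":0.165,"wx":0,"wy":0,"wz":0,"grip":0.6},{"dx":0,"dy":0.0008,"dz":0.174,"wx":0,"wy":0,"wz":0,"grip":0.6},{"dx":0,"dy":0.0008,"dz":0.179,"wx":0,"wy":0,"wz":0,"grip":0.6},{"dx":0,"dy":0.0008,"dz":0.179,"wx":0,"wy":0,"wz":0,"grip":0.6},{"dx":0,"dy":0.0008,"dz":0.179,"wx":0,"wy":0,"wz":0,"grip":0.6},{"dx":0,"dy":0.0008,"dz":0.179,"wx":0,"wy":0,"wz":0,"grip":0.3},{"dx":0,"dy":0.0008,"dz":0.179,"wx":0,"wy":0,"wz":0,"grip":0.3},{"dx":0,"dy":0.0008,"dz":0.179,"wx":0,"wy":0,"wz":0,"grip":0.3},{"dx":0,"dy":0.0008,"dz":0.179,"wx":0,"wy":0,"wz":0,"grip":0.3},{"dx":0,"dy":0.0008,"dz":0.179,"wx":0,"wy":0,"wz":0,"grip":0.3}], squeeze=25)

```text
t: 2.75
position: [438.6, 187.6, 3.9]
tcp_rot: [3.139, -0.001, 1.571]
force: [-0.7, 0.8, 5.7]
width: 0.372
gripper_force: 24.3
```

drive_tool(rows=[{"dx":0,"dy":0,"dz":-0.02,"wx":0,"wy":0,"wz":0,"grip":0.3},{"dx":0,"dy":0,"dz":-0.06,"wx":0,"wy":0,"wz":0,"grip":0.3},{"dx":0,"dy":0,"dz":-0.1,"wx":0,"wy":0,"wz":0,"grip":0.3},{"dx":0,"dy":0,"dz":-0.13,"wx":0,"wy":0,"wz":0,"grip":0.3},{"dx":0,"dy":0,"dz":-0.14,"wx":0,"wy":0,"wz":0,"grip":0.3},{"dx":0,"dy":0,"dz":-0.14,"wx":0,"wy":0,"wz":0,"grip":0.3},{"dx":0,"dy":0,"dz":-0.14,"wx":0,"wy":0,"wz":0,"grip":0.3}])

```text
t: 3.33
position: [437.2, 187.3, 142.2]
tcp_rot: [3.141, -0.0, 1.571]
force: [-0.5, 0.1, -0.6]
width: 0.366
gripper_force: 24.9
```

```bash
python3 - <<'E'
from h import *
w=shot('wrist','w3'); s=env.get_state(); print(s['t'],s['position'],s['tcp_rot'],s['force'])
P=s['position']; print(proj(w,[P]), proj(w,[P+[17,0,0],P-[17,0,0]]))
sd=shot('side','d3'); u=proj(sd,[P])[0].astype(int); print(u)
p=w['pixels'][230:430,190:450]; q=sd['pixels'][u[1]-35:u[1]+35,u[0]-26:u[0]+26]
hq=cv2.resize(p,(480,369)); 
cv2.imwrite('pics/g3.png',np.hstack([hq,cv2.resize(q,(274,369),interpolation=cv2.INTER_CUBIC)])[:,:,::-1])
E
```

```text
3.3833 [436.19080145 187.09604125 140.84877341] [-3.13930549e+00  3.74095787e-04  1.57070010e+00] [-0.42535922 -0.32882315 -0.82138089]
[[316.5321309  314.02208191]] [[361.66323625 313.9616267 ]
 [271.41567482 313.97376345]]
[414 195]
```

View pics/g3.png

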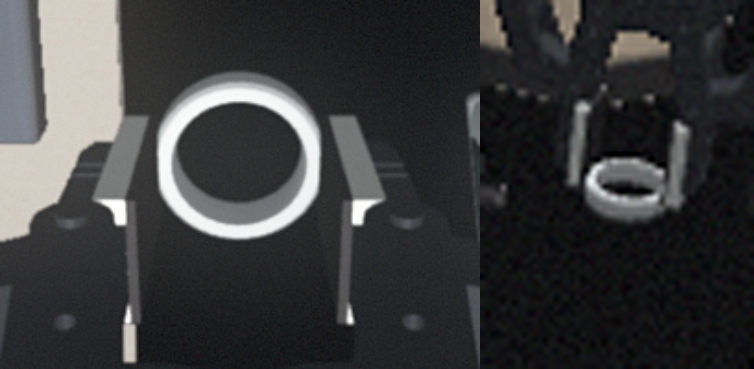

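The ring is held level, its upper half in the pads, centre at about pixel (319.5,317). I'll measure its offset from the TCP and check clearance to the microscope.

```bash
python3 - <<'E'
from h import *
w=load('w3');p=w['pixels']
g=p.min(2)
m=(g>190).astype(np.uint8); m[:265]=0;m[362:]=0;m[:,:272]=0;m[:,366:]=0
for c in cv2.findContours(m,cv2.RETR_CCOMP,cv2.CHAIN_APPROX_NONE)[0]:
    if len(c)>60:
        e=cv2.fitEllipse(c); print(e, at_z(w,e[0],148.5), w['K'][0][0]*24/e[1][0], w['K'][0][0]*34/e[1][0])
print(-np.array(w['R']).T@w['t'])
B=load('d0')
for uv in [(318,150),(370,165),(445,170)]: print(at_z(B,uv,0), at_z(B,uv,40))
print('drive corners',at_z(B,(322,205),54),at_z(B,(383,213),54),at_z(B,(333,182),54))
for uv in [(405,92)]: print(at_z(B,uv,150),at_z(B,uv,250))
E
```

```text
((318.9021301269531, 317.1763610839844), (81.84373474121094, 88.5225601196289), 90.86136627197266) [437.08744984 189.48651933 148.5       ] 122.44465859890218 173.46326634844476
((319.067138671875, 318.0810852050781), (68.15494537353516, 74.3054428100586), 90.0370864868164) [437.14628088 189.13148647 148.5       ] 147.0374321910616 208.30302893733727
[437.17755136 255.24926736 284.72067567]
[ 850.10421553 -187.04131291    0.        ] [ 813.2967816  -113.03046432   40.        ]
[ 659.2584436  -158.46700599    0.        ] [634.45426854 -86.25334053  40.        ]
[ 444.27918278 -219.76162488    0.        ] [ 432.99614416 -143.69282985   40.        ]
drive corners [659.63710538 180.02181475  54.        ] [513.2374703  151.93468065  54.        ] [681.18992982  67.55994633  54.        ]
[ 639.10770485 -402.60489845  150.        ] [ 562.10386441 -116.11178831  250.        ]
```

drive_tool(rows=[{"dx":-0.02,"dy":0.035,"dz":-0.04,"wx":0,"wy":0,"wz":0,"grip":0.3},{"dx":-0.036,"dy":0.07,"dz":-0.04,"wx":0,"wy":0,"wz":0,"grip":0.3},{"dx":-0.054,"dy":0.105,"dz":-0.04,"wx":0,"wy":0,"wz":0,"grip":0.3},{"dx":-0.072,"dy":0.14,"dz":-0.04,"wx":0,"wy":0,"wz":0,"grip":0.3},{"dx":-0.085,"dy":0.162,"dz":-0.04,"wx":0,"wy":0,"wz":0,"grip":0.3},{"dx":-0.0897,"dy":0.17,"dz":-0.04,"wx":0,"wy":0,"wz":0,"grip":0.3},{"dx":-0.0897,"dy":0.17,"dz":-0.04,"wx":0,"wy":0,"wz":0,"grip":0.3},{"dx":-0.0897,"dy":0.17,"dz":-0.04,"wx":0,"wy":0,"wz":0,"grip":0.3},{"dx":-0.0897,"dy":0.17,"dz":-0.04,"wx":0,"wy":0,"wz":0,"grip":0.3}])

```text
t: 4.18
position: [605.4, 98.6, 181.0]
tcp_rot: [-3.138, -0.0, 1.572]
force: [0.9, 1.1, -0.0]
width: 0.369
gripper_force: 24.9
```

```bash
python3 - <<'E'
from h import *
w=shot('wrist','w4'); s=env.get_state(); print(s['t'],s['position'],s['tcp_rot'],s['force'])
print(proj(w,[[607.2,99.6,78],[607.2,99.6,188.5]]))
cv2.imwrite('pics/g4.png',cv2.resize(w['pixels'][190:370,200:440],(800,600),interpolation=cv2.INTER_CUBIC)[:,:,::-1])
E
```

```text
4.2333 [605.6249138   98.73389029 181.49154285] [-3.13949779e+00 -3.38729132e-04  1.57211894e+00] [-0.49172672  0.22422797 -0.11056564]
[[322.6630431  240.01847883]
 [324.06205054 321.809855  ]]
```

View pics/g4.png

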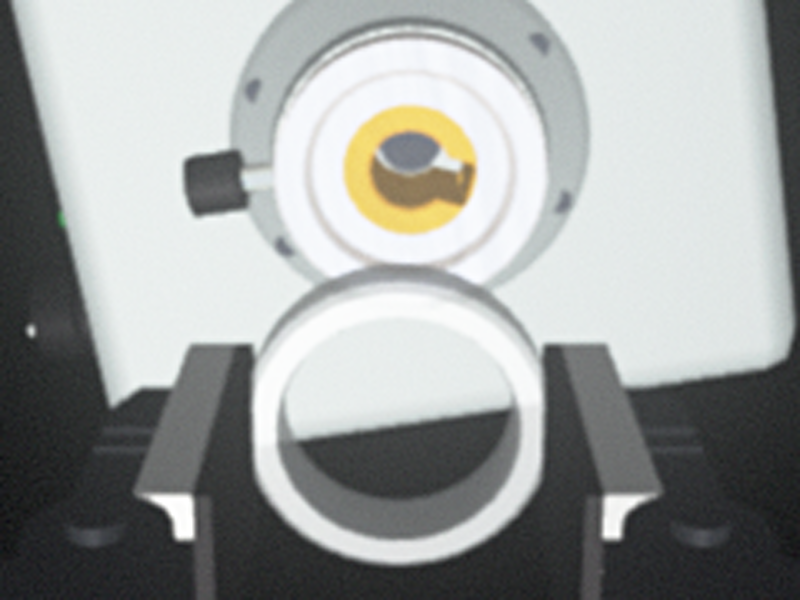

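The seat and hub are centred at about pixel (323,241), the ring at (319.5,317). The keyway points right and slightly down, at about −15° in the world. Computing the offset.

```bash
python3 - <<'E'
from h import *
w=load('w4');p=w['pixels']
hsv=cv2.cvtColor(p,cv2.COLOR_RGB2HSV)
m=((hsv[...,0]>12)&(hsv[...,0]<35)&(hsv[...,1]>80)).astype(np.uint8);m[:210]=0;m[270:]=0;m[:,:290]=0;m[:,360:]=0
c=max(cv2.findContours(m,cv2.RETR_EXTERNAL,cv2.CHAIN_APPROX_NONE)[0],key=cv2.contourArea)
e=cv2.fitEllipse(c);h=at_z(w,e[0],78);print('hub',e,h)
# ring bright inner-hole top edge: fit by hand points (crop px) on outer and inner top-face boundary
f=lambda L:np.array(L,np.float32)/3.3333+[200,190]
out=f([(253,420),(262,370),(300,312),(400,285),(500,312),(535,370),(543,420),(520,495),(470,545),(400,564),(330,545),(275,490)])
inn=f([(277,420),(300,360),(350,328),(400,317),(450,328),(498,360),(520,420),(500,480),(450,525),(400,540),(350,525),(297,480)])
for n,q in (('out',out),('in',inn)):
    E=cv2.fitEllipse(q.astype(np.float32)); print(n,E,at_z(w,E[0],188.5)); 
    print(np.linalg.norm(at_z(w,(E[0][0]-max(E[1])/2,E[0][1]),188.5)-at_z(w,(E[0][0]+max(E[1])/2,E[0][1]),188.5)))
R=np.array(w['R']);print('t',-R.T@w['t'])
# rectified top view of seat, 10 px/mm
M=[]
wc=[(-25,-25),(25,-25),(25,25),(-25,25)]
src=proj(w,[[h[0]+a,h[1]+b,78] for a,b in wc]).astype(np.float32)
dst=np.float32([(300+12*a,300-12*b) for a,b in wc])
v=cv2.warpPerspective(p,cv2.getPerspectiveTransform(src,dst),(600,600),flags=cv2.INTER_CUBIC)
cv2.imwrite('pics/top.png',v[:,:,::-1])
cut=v[120:480,120:480]
g=cv2.cvtColor(v,cv2.COLOR_RGB2HSV)[...,0:3]
for r in (8.3,9,10,10.8):
    b=[]
    for a in range(-90,90,2):
        x=int(round(300+12*r*np.cos(np.radians(a))));y=int(round(300-12*r*np.sin(np.radians(a))))
        b.append((a,int(g[y,x,2]),int(g[y,x,1])))
    print(r,[q for q in b if -62<=q[0]<=24])
E
```

```text
hub ((322.573486328125, 240.45016479492188), (37.28053283691406, 38.821922302246094), 89.27284240722656) [607.14621065  99.32714654  78.        ]
out ((319.64154052734375, 316.0946350097656), (85.10161590576172, 87.36123657226562), 89.84281921386719) [605.6268866  101.82314979 188.5       ]
30.931733304800602
in ((319.6423645019531, 317.8793029785156), (65.86152648925781, 72.3578109741211), 89.50994873046875) [605.6279067  101.12994005 188.5       ]
25.648344114106937
t [605.89073949 166.52676767 323.52627506]
8.3 [(-62, 242, 137), (-60, 243, 135), (-58, 243, 135), (-56, 243, 136), (-54, 241, 138), (-52, 239, 139), (-50, 238, 139), (-48, 230, 137), (-46, 211, 132), (-44, 183, 120), (-42, 168, 112), (-40, 148, 96), (-38, 143, 93), (-36, 143, 91), (-34, 141, 89), (-32, 140, 87), (-30, 139, 88), (-28, 140, 89), (-26, 143, 91), (-24, 144, 92), (-22, 142, 90), (-20, 141, 90), (-18, 140, 91), (-16, 140, 93), (-14, 142, 97), (-12, 143, 98), (-10, 148, 96), (-8, 150, 93), (-6, 159, 71), (-4, 167, 55), (-2, 193, 26), (0, 210, 10), (2, 226, 3), (4, 244, 10), (6, 243, 10), (8, 243, 9), (10, 241
[... 1556 characters left out ...]
, (-60, 244, 138), (-58, 244, 137), (-56, 244, 136), (-54, 243, 136), (-52, 242, 136), (-50, 243, 134), (-48, 244, 133), (-46, 246, 135), (-44, 248, 136), (-42, 244, 137), (-40, 230, 137), (-38, 202, 134), (-36, 167, 118), (-34, 143, 96), (-32, 135, 91), (-30, 138, 89), (-28, 143, 93), (-26, 148, 98), (-24, 147, 97), (-22, 144, 96), (-20, 147, 108), (-18, 144, 106), (-16, 148, 109), (-14, 148, 103), (-12, 149, 101), (-10, 148, 102), (-8, 142, 99), (-6, 143, 100), (-4, 137, 95), (-2, 136, 101), (0, 134, 99), (2, 145, 111), (4, 158, 121), (6, 199, 138), (8, 228, 141), (10, 245, 143), (12, 246, 140), (14, 247, 139), (16, 245, 139), (18, 244, 139), (20, 244, 139), (22, 245, 138), (24, 244, 138)]
```

Hub is at (607.15,99.33) and the keyway at about −16.3°; the edge scan gives a slot width that matches 8 mm. The ring needs about +1.5 mm in x and −1.3 mm in y. Lowering into the seat.

drive_tool(rows=[{"dx":-0.0013,"dy":0.0015,"dz":0.03,"wx":0,"wy":0,"wz":0,"grip":0.3},{"dx":-0.0013,"dy":0.0015,"dz":0.06,"wx":0,"wy":0,"wz":0,"grip":0.3},{"dx":-0.0013,"dy":0.0015,"dz":0.08,"wx":0,"wy":0,"wz":0,"grip":0.3},{"dx":-0.0013,"dy":0.0015,"dz":0.09,"wx":0,"wy":0,"wz":0,"grip":0.3},{"dx":-0.0013,"dy":0.0015,"dz":0.094,"wx":0,"wy":0,"wz":0,"grip":0.3},{"dx":-0.0013,"dy":0.0015,"dz":0.097,"wx":0,"wy":0,"wz":0,"grip":0.3},{"dx":-0.0013,"dy":0.0015,"dz":0.099,"wx":0,"wy":0,"wz":0,"grip":0.3},{"dx":-0.0013,"dy":0.0015,"dz":0.101,"wx":0,"wy":0,"wz":0,"grip":0.3},{"dx":-0.0013,"dy":0.0015,"dz":0.1015,"wx":0,"wy":0,"wz":0,"grip":0.3},{"dx":-0.0013,"dy":0.0015,"dz":0.1015,"wx":0,"wy":0,"wz":0,"grip":0.3}])

```text
t: 5.07
position: [609.7, 96.5, 82.4]
tcp_rot: [3.139, -0.0, 1.571]
force: [-0.5, 1.8, 4.5]
width: 0.369
gripper_force: 25.5
```

```bash
python3 - <<'E'
from h import *
w=shot('wrist','w5'); s=env.get_state(); print(s['t'],s['position'],s['force'])
print('cam',-np.array(w['R']).T@w['t'],proj(w,[[607.15,99.33,86.5],[607.15,99.33,78]]))
d=shot('side','d5');u=proj(d,[[607,99,80]])[0].astype(int);print(u)
a=cv2.resize(w['pixels'][230:400,200:440],(510,361),interpolation=cv2.INTER_CUBIC)
b=cv2.resize(d['pixels'][u[1]-30:u[1]+30,u[0]-24:u[0]+24],(289,361),interpolation=cv2.INTER_CUBIC)
cv2.imwrite('pics/g5.png',np.hstack([a,b])[:,:,::-1])
E
```

```text
5.1167 [609.6590797   96.49576729  82.31049486] [-1.14796079  1.49893511  5.41394703]
cam [609.40125956 164.47810932 224.8898274 ] [[312.29567607 313.0897935 ]
 [312.60670103 303.49168147]]
[354 184]
```

View pics/g5.png

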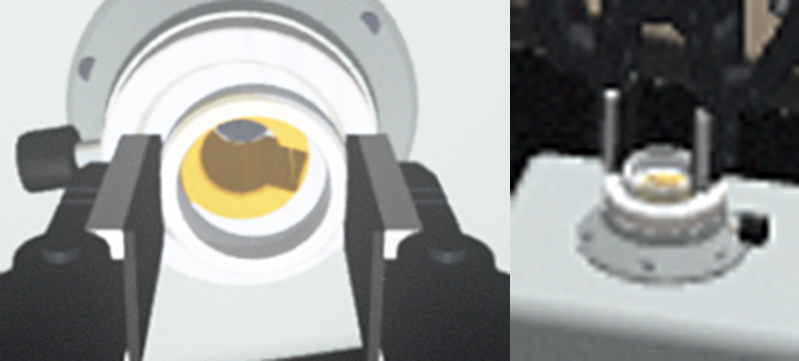

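The ring sits about 2 mm too far in +x: its hole is centred at crop x 254 against 245 for the hub, and the state reads x = 609.7. I'll raise 4 mm, shift back, settle and lower.

drive_tool(rows=[{"dx":0.0,"dy":0,"dz":-0.004,"wx":0,"wy":0,"wz":0,"grip":0.3},{"dx":0.0004,"dy":-0.002,"dz":-0.004,"wx":0,"wy":0,"wz":0,"grip":0.3},{"dx":0.0004,"dy":-0.002,"dz":-0.004,"wx":0,"wy":0,"wz":0,"grip":0.3},{"dx":0.0004,"dy":-0.002,"dz":-0.004,"wx":0,"wy":0,"wz":0,"grip":0.3},{"dx":0.0004,"dy":-0.002,"dz":-0.004,"wx":0,"wy":0,"wz":0,"grip":0.3},{"dx":0.0004,"dy":-0.002,"dz":-0.004,"wx":0,"wy":0,"wz":0,"grip":0.3},{"dx":0.0004,"dy":-0.002,"dz":-0.004,"wx":0,"wy":0,"wz":0,"grip":0.3},{"dx":0.0004,"dy":-0.002,"dz":-0.004,"wx":0,"wy":0,"wz":0,"grip":0.3}])

```text
t: 5.83
position: [606.7, 96.7, 84.7]
tcp_rot: [-3.141, 0.0, 1.571]
force: [0.3, -0.6, -0.4]
width: 0.365
gripper_force: 24.9
```

```bash
cat > fit.py <<'E'
from h import *
def hubfit(w,hx=607.15,hy=99.33):
    "hub brass outer circle fitted via pixel mask: compare with projection"
    p=w['pixels'];hsv=cv2.cvtColor(p,cv2.COLOR_RGB2HSV)
    m=((hsv[...,0]>12)&(hsv[...,0]<35)&(hsv[...,1]>80)).astype(np.uint8)*255
    return m
E
python3 - <<'E'
from fit import *
w=shot('wrist','w6'); s=env.get_state(); print(s['t'],s['position'],s['force'],'cam',-np.array(w['R']).T@w['t'])
p=w['pixels'];m=hubfit(w);ys,xs=np.nonzero(m[250:350,250:390]);
print('brass x',xs.min()+250,xs.max()+250,'y',ys.min()+250,ys.max()+250)
g=p.min(2)
for v in (300,310,318): print(v,list(zip(range(262,380,2),g[v,262:380:2].tolist())))
print('col',list(zip(range(250,400,3),g[250:400:3,318].tolist())))
print(proj(w,[[607.15-11.65,99.33,78],[607.15+11.65,99.33,78],[607.15,99.33-11.65,78],[607.15,99.33,90]]))
E
```

```text
5.8833 [606.7077188   96.67268889  84.69709698] [-0.60051294  0.08982516  0.14275442] cam [606.77469771 164.66547591 227.18537086]
brass x 289 352 y 286 330
300 [(262, 126), (264, 124), (266, 125), (268, 106), (270, 80), (272, 84), (274, 81), (276, 173), (278, 235), (280, 252), (282, 254), (284, 254), (286, 254), (288, 238), (290, 119), (292, 114), (294, 118), (296, 116), (298, 118), (300, 115), (302, 98), (304, 94), (306, 93), (308, 96), (310, 96), (312, 91), (314, 97), (316, 96), (318, 93), (320, 95), (322, 95), (324, 90), (326, 91), (328, 92), (330, 92), (332, 92), (334, 92), (336, 93), (338, 91), (340, 95), (342, 90), (344, 96), (346, 90), (348, 89), (350, 185), (352, 248), (354, 252), (356, 252), (358, 250), (360, 231), (362, 173), (364, 80), (366, 84), (368, 83), (370, 108), (372, 130), (374, 128), (376, 128), (378, 125)]
310 [(262, 122), (264, 121), (266, 85), (268, 81), (270, 79), (272, 79), (274, 89), (276, 236), (278, 254), (280, 253), (282, 255), (284, 205), (286, 249), (288, 250), (290, 227), (292, 111), (294, 118), (296, 116), (298, 117), (300, 113), (302, 110), (304, 10
[... 1133 characters left out ...]
), (253, 248), (256, 245), (259, 248), (262, 248), (265, 249), (268, 246), (271, 158), (274, 171), (277, 220), (280, 249), (283, 250), (286, 128), (289, 131), (292, 131), (295, 154), (298, 92), (301, 92), (304, 97), (307, 90), (310, 91), (313, 88), (316, 88), (319, 100), (322, 117), (325, 115), (328, 112), (331, 243), (334, 250), (337, 250), (340, 200), (343, 157), (346, 154), (349, 158), (352, 246), (355, 252), (358, 247), (361, 237), (364, 230), (367, 231), (370, 228), (373, 229), (376, 230), (379, 227), (382, 228), (385, 228), (388, 227), (391, 225), (394, 219), (397, 204)]
[[290.3214937  301.34693884]
 [350.55726822 301.34869498]
 [320.41966064 328.58265091]
 [320.51322668 314.86430507]]
```

The ring centre is at pixel (319,318.5) and the seat axis at ring-top height projects to (320.5,315.5). I'll shift +0.6 mm x and +1 mm y and lower.

drive_tool(rows=[{"dx":0.001,"dy":0.0005,"dz":0.001,"wx":0,"wy":0,"wz":0,"grip":0.3},{"dx":0.001,"dy":0.0005,"dz":0.002,"wx":0,"wy":0,"wz":0,"grip":0.3},{"dx":0.001,"dy":0.0005,"dz":0.003,"wx":0,"wy":0,"wz":0,"grip":0.3},{"dx":0.001,"dy":0.0005,"dz":0.004,"wx":0,"wy":0,"wz":0,"grip":0.3},{"dx":0.001,"dy":0.0005,"dz":0.005,"wx":0,"wy":0,"wz":0,"grip":0.3},{"dx":0.001,"dy":0.0005,"dz":0.005,"wx":0,"wy":0,"wz":0,"grip":0.3},{"dx":0.001,"dy":0.0005,"dz":0.005,"wx":0,"wy":0,"wz":0,"grip":0.3}])

```text
t: 6.47
position: [607.4, 97.8, 81.8]
tcp_rot: [-3.141, 0.0, 1.571]
force: [-6.4, -0.1, 12.8]
width: 0.37
gripper_force: 26.5
```

drive_tool(rows=[{"dx":0,"dy":-0.0007,"dz":-0.001,"wx":0,"wy":0,"wz":0,"grip":0.3},{"dx":0,"dy":-0.0007,"dz":-0.001,"wx":0,"wy":0,"wz":0,"grip":0.3},{"dx":0,"dy":-0.0007,"dz":-0.001,"wx":0,"wy":0,"wz":0,"grip":0.3}])

```text
t: 6.72
position: [607.1, 97.8, 82.0]
tcp_rot: [3.14, -0.0, 1.571]
force: [-1.6, -0.2, 7.3]
width: 0.368
gripper_force: 25.8
```

Side force is down to 1.6 N. Opening the fingers and rising.

drive_tool(rows=[{"dx":0,"dy":0,"dz":-0.001,"wx":0,"wy":0,"wz":0,"grip":0.42},{"dx":0,"dy":0,"dz":-0.001,"wx":0,"wy":0,"wz":0,"grip":0.48},{"dx":0,"dy":0,"dz":-0.001,"wx":0,"wy":0,"wz":0,"grip":0.6},{"dx":0,"dy":0,"dz":-0.001,"wx":0,"wy":0,"wz":0,"grip":0.6},{"dx":0,"dy":0,"dz":-0.001,"wx":0,"wy":0,"wz":0,"grip":0.6},{"dx":0,"dy":0,"dz":-0.02,"wx":0,"wy":0,"wz":0,"grip":0.7},{"dx":0,"dy":0,"dz":-0.05,"wx":0,"wy":0,"wz":0,"grip":0.7},{"dx":0,"dy":0,"dz":-0.08,"wx":0,"wy":0,"wz":0,"grip":0.7},{"dx":0,"dy":0,"dz":-0.1,"wx":0,"wy":0,"wz":0,"grip":0.7},{"dx":0,"dy":0,"dz":-0.1,"wx":0,"wy":0,"wz":0,"grip":0.7},{"dx":0,"dy":0,"dz":-0.1,"wx":0,"wy":0,"wz":0,"grip":0.7},{"dx":0,"dy":0,"dz":-0.1,"wx":0,"wy":0,"wz":0,"grip":0.7},{"dx":0,"dy":0,"dz":-0.1,"wx":0,"wy":0,"wz":0,"grip":0.7}])

```text
t: 7.8
position: [605.3, 97.7, 178.7]
tcp_rot: [-3.138, -0.0, 1.571]
force: [0.0, 0.5, -0.2]
width: 0.703
gripper_force: 0.0
```

```bash
python3 - <<'E'
from h import *
w=shot('wrist','w7'); s=env.get_state(); print(s['t'],s['position'],s['force'],'cam',-np.array(w['R']).T@w['t'])
d=shot('side','d7')
u=proj(w,[[607.15,99.33,80]])[0].astype(int);print(u)
v=proj(d,[[607,99,80]])[0].astype(int)
a=cv2.resize(w['pixels'][u[1]-50:u[1]+50,u[0]-60:u[0]+60],(540,450),interpolation=cv2.INTER_CUBIC)
b=cv2.resize(d['pixels'][v[1]-30:v[1]+20,v[0]-14:v[0]+14],(252,450),interpolation=cv2.INTER_CUBIC)
cv2.imwrite('pics/g7.png',np.hstack([a,b])[:,:,::-1])
E
```

```text
7.85 [605.38887512  97.71008265 178.76595242] [ 0.32452166  0.59539941 -1.22491295] cam [605.92244769 165.6969898  321.27907646]
[322 240]
```

View pics/g7.png

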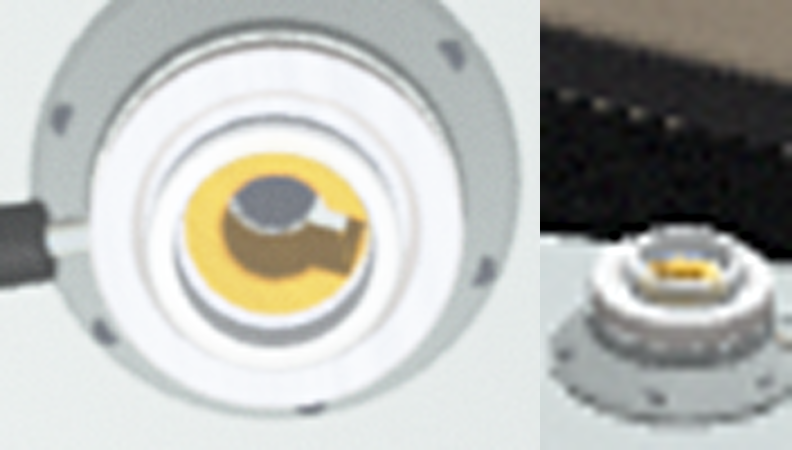

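The ring lies in the seat, concentric with the hub at crop (277,230), and it looks level in the side view. Now moving over the carousel at (554,355).

drive_tool(rows=[{"dx":0.04,"dy":-0.008,"dz":-0.02,"wx":0,"wy":0,"wz":0,"grip":0.7},{"dx":0.08,"dy":-0.016,"dz":-0.02,"wx":0,"wy":0,"wz":0,"grip":0.7},{"dx":0.12,"dy":-0.024,"dz":-0.02,"wx":0,"wy":0,"wz":0,"grip":0.7},{"dx":0.16,"dy":-0.032,"dz":-0.02,"wx":0,"wy":0,"wz":0,"grip":0.7},{"dx":0.2,"dy":-0.04,"dz":-0.02,"wx":0,"wy":0,"wz":0,"grip":0.7},{"dx":0.235,"dy":-0.048,"dz":-0.02,"wx":0,"wy":0,"wz":0,"grip":0.7},{"dx":0.256,"dy":-0.0526,"dz":-0.02,"wx":0,"wy":0,"wz":0,"grip":0.7},{"dx":0.256,"dy":-0.0526,"dz":-0.02,"wx":0,"wy":0,"wz":0,"grip":0.7},{"dx":0.256,"dy":-0.0526,"dz":-0.02,"wx":0,"wy":0,"wz":0,"grip":0.7},{"dx":0.256,"dy":-0.0526,"dz":-0.02,"wx":0,"wy":0,"wz":0,"grip":0.7},{"dx":0.256,"dy":-0.0526,"dz":-0.02,"wx":0,"wy":0,"wz":0,"grip":0.7},{"dx":0.256,"dy":-0.0526,"dz":-0.02,"wx":0,"wy":0,"wz":0,"grip":0.7}])

```text
t: 8.9
position: [554.5, 352.3, 200.7]
tcp_rot: [-3.141, 0.0, 1.569]
force: [-0.5, 0.4, 0.8]
width: 0.703
gripper_force: 0.0
```

```bash
python3 - <<'E'
from h import *
w=shot('wrist','w8'); s=env.get_state(); print(s['t'],s['position'],s['force'],'cam',-np.array(w['R']).T@w['t'])
p=w['pixels'];hsv=cv2.cvtColor(p,cv2.COLOR_RGB2HSV)
m=((hsv[...,0]>95)&(hsv[...,0]<125)&(hsv[...,1]>120)&(hsv[...,2]>60)).astype(np.uint8)
c=max(cv2.findContours(m,cv2.RETR_EXTERNAL,cv2.CHAIN_APPROX_NONE)[0],key=cv2.contourArea)
W=np.array([at_z(w,q[0],54)[:2] for q in c])
print('bbox',cv2.boundingRect(c))
from scipy.optimize import least_squares
f=least_squares(lambda t:np.linalg.norm(W-t[:2],axis=1)-t[2],[554,355,46],loss='soft_l1',f_scale=.3,bounds=([500,300,44],[600,400,47])).x
e=cv2.minEnclosingCircle(W.astype(np.float32));print('disc',f,e)
C=np.array(e[0])
# white pixels around
wh=(p.min(2)>170)
ys,xs=np.nonzero(wh)
q=np.array([at_z(w,(x,y),54)[:2] for x,y in zip(xs,ys)]);r=np.linalg.norm(q-C,axis=1)
k=(r>20)&(r<44); print('line',k.sum(),np.degrees(np.arctan2(*(q[k].mean(0)-C)[::-1])), r[k].min(),r[k].max())
q=np.array([at_z(w,(x,y),88)[:2] for x,y in zip(xs,ys)]);r=np.linalg.norm(q-C,axis=1);k=r<16
print('knob white',k.sum(),q[k].mean(0)-C)
cv2.imwrite('pics/g8.png',p[:,:,::-1])
E
```

```text
8.95 [554.46467672 352.4448182  200.74998014] [-0.11666228  0.29638797 -0.35506043] cam [554.69632962 420.35042666 343.14171207]
bbox (236, 137, 176, 173)
disc [559.37740206 347.6951373   46.99999999] ((557.5899047851562, 349.8250427246094), 64.24746704101562)
line 156 -25.479625623167763 20.072781911620297 39.814016808926034
knob white 675 [-0.30308362  4.4577603 ]
```

View pics/g8.png

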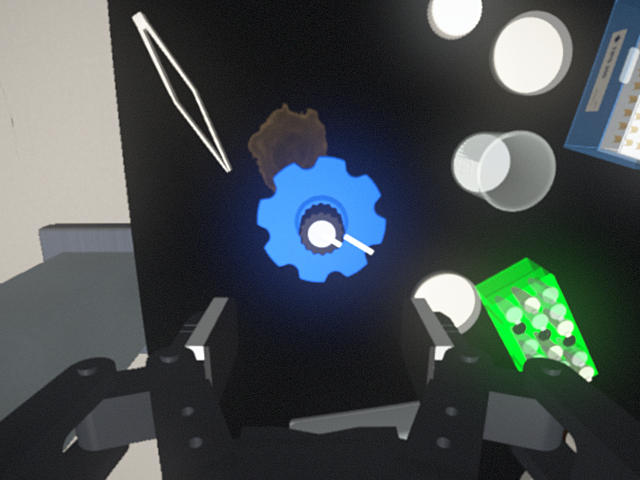

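The carousel disc is centred at about pixel (322,219) and the knob top at (322,233); the white line runs to (373,252), pointing right and down. Petri dish at (448,303), rack at (540,320), beaker at (515,170). Refining with a brighter blue threshold.

```bash
python3 - <<'E'
from h import *
w=load('w8');p=w['pixels'];hsv=cv2.cvtColor(p,cv2.COLOR_RGB2HSV)
m=((hsv[...,0]>95)&(hsv[...,0]<125)&(hsv[...,1]>120)&(hsv[...,2]>190)).astype(np.uint8)
m=cv2.morphologyEx(m,cv2.MORPH_OPEN,np.ones((3,3)))
c=max(cv2.findContours(m,cv2.RETR_EXTERNAL,cv2.CHAIN_APPROX_NONE)[0],key=cv2.contourArea)
print(cv2.boundingRect(c))
W=np.array([at_z(w,q[0],54)[:2] for q in c],np.float32); e=cv2.minEnclosingCircle(W);print('disc',e)
wh=(p.min(2)>150);ys,xs=np.nonzero(wh)
K=np.array([at_z(w,(x,y),88)[:2] for x,y in zip(xs,ys)])
k=np.linalg.norm(K-np.array(e[0]),axis=1)<15
lab=cv2.connectedComponents(wh.astype(np.uint8))[1]
print('knob white bbox',xs[k].min(),xs[k].max(),ys[k].min(),ys[k].max(),np.unique(lab[ys[k],xs[k]]))
dk=((p.max(2)<75)).astype(np.uint8);dk[:195]=0;dk[262:]=0;dk[:,:292]=0;dk[:,:]=dk*(np.arange(640)<352)
ct=max(cv2.findContours(dk,cv2.RETR_EXTERNAL,cv2.CHAIN_APPROX_NONE)[0],key=cv2.contourArea)
print('dark',cv2.boundingRect(ct)); print('proj knobtop',proj(w,[[*e[0],88],[e[0][0]+15,e[0][1],88],[e[0][0],e[0][1]-15,88],[e[0][0]-15,e[0][1],88]]))
for C in (np.array(e[0]),):
    q=np.array([at_z(w,(x,y),54)[:2] for x,y in zip(xs,ys)]);r=np.linalg.norm(q-C,axis=1);k=(r>20)&(r<46)&(q[:,0]>C[0])
    print(k.sum(),q[k].mean(0)-C,np.degrees(np.arctan2(*(q[k].mean(0)-C)[::-1])))
    v=q[k]-q[k].mean(0);d=np.linalg.svd(v,full_matrices=False)[2][0];print('dir',d,np.degrees(np.arctan(d[1]/d[0])))
E
```

```text
(257, 156, 129, 126)
disc ((555.700439453125, 354.94818115234375), 45.872100830078125)
knob white bbox 308 345 220 247 [43 44]Traceback (most recent call last):
  File "<stdin>", line 14, in <module>
ValueError: max() iterable argument is empty
```

```bash
python3 - <<'E'
from h import *
w=load('w8');p=w['pixels'];C=np.array([555.7,354.95])
print(proj(w,[[*C,88]]))
wh=(p.min(2)>150);ys,xs=np.nonzero(wh)
q=np.array([at_z(w,(x,y),54)[:2] for x,y in zip(xs,ys)]);r=np.linalg.norm(q-C,axis=1);k=(r>20)&(r<46)&(q[:,0]>C[0])
print(k.sum(),r[k].min(),r[k].max(),np.degrees(np.arctan2(*(q[k].mean(0)-C)[::-1])))
v=q[k]-q[k].mean(0);d=np.linalg.svd(v,full_matrices=False)[2][0];print('dir',np.degrees(np.arctan(d[1]/d[0])))
E
```

```text
[[321.27210575 233.32776299]]
224 20.022778430813666 43.93766468867876 -33.52769007665475
dir -21.978704875207153
```

```bash
python3 - <<'E'
from h import *
w=load('w8');p=w['pixels'];C=np.array([555.7,354.95])
lab=cv2.connectedComponentsWithStats((p.min(2)>150).astype(np.uint8))
for i,(s,c) in enumerate(zip(lab[2],lab[3])):
    if 290<c[0]<390 and 200<c[1]<270 and s[4]>5: 
        ys,xs=np.nonzero(lab[1]==i); print(s,c)
        for z in (54,88):
            q=np.array([at_z(w,(x,y),z)[:2] for x,y in zip(xs,ys)]);d=np.linalg.svd(q-q.mean(0),full_matrices=False)[2][0]
            print(z,np.degrees(np.arctan2(*(q.mean(0)-C)[::-1])),np.linalg.norm(q-C,axis=1)[[0,-1]],np.degrees(np.arctan(d[1]/d[0])))
E
```

```text
[     0      0    640    480 259351] [338.57072847 256.77013006]
54 -71.87407646791819 [200.70368261 382.53543483] 11.251105862750526
88 -67.03382517122127 [182.8676525  332.61140473] 11.251105862750519
[308 220  34  28 667] [322.62818591 234.2173913 ]
54 -83.27513137026033 [ 1.79641713 22.50503578] -33.0560754579402
88 -35.02980182758876 [ 8.71922882 13.93714574] -33.05607545794019
[344 234  30  21 204] [358.31372549 244.07352941]
54 -32.00475452485325 [19.44061037 43.56671064] -31.82715628941169
88 -16.783448366905567 [14.98074615 34.64609999] -31.82715628941168
```

Key at −31.9°; the disc line and knob line agree. The disc is centred at (555.7,354.95), radius 45.9 mm, which matches. Going down with the grip at TCP z ≈ 60, above the shoulder at 57.

drive_tool(rows=[{"dx":0.0025,"dy":0.0013,"dz":0.04,"wx":0,"wy":0,"wz":0,"grip":0.7},{"dx":0.0025,"dy":0.0013,"dz":0.08,"wx":0,"wy":0,"wz":0,"grip":0.7},{"dx":0.0025,"dy":0.0013,"dz":0.1,"wx":0,"wy":0,"wz":0,"grip":0.7},{"dx":0.0025,"dy":0.0013,"dz":0.1,"wx":0,"wy":0,"wz":0,"grip":0.7},{"dx":0.0025,"dy":0.0013,"dz":0.1,"wx":0,"wy":0,"wz":0,"grip":0.7},{"dx":0.0025,"dy":0.0013,"dz":0.1,"wx":0,"wy":0,"wz":0,"grip":0.7}])

```text
t: 9.45
position: [556.9, 356.4, 103.3]
tcp_rot: [3.138, -0.001, 1.57]
force: [0.1, 1.2, 1.1]
width: 0.701
gripper_force: 0.0
```

```bash
python3 - <<'E'
from h import *
w=shot('wrist','w9'); s=env.get_state(); print(s['t'],s['position'],'cam',-np.array(w['R']).T@w['t'])
p=w['pixels'];hsv=cv2.cvtColor(p,cv2.COLOR_RGB2HSV)
m=((hsv[...,0]>95)&(hsv[...,0]<125)&(hsv[...,1]>120)&(hsv[...,2]>190)).astype(np.uint8)
m=cv2.morphologyEx(m,cv2.MORPH_OPEN,np.ones((3,3)))
c=max(cv2.findContours(m,cv2.RETR_EXTERNAL,cv2.CHAIN_APPROX_NONE)[0],key=cv2.contourArea)
W=np.array([at_z(w,q[0],54)[:2] for q in c],np.float32); print('disc',cv2.minEnclosingCircle(W),cv2.boundingRect(c))
E
```

```text
9.5 [557.28219081 356.70367852 103.97805423] cam [556.50621481 424.19227384 245.87856257]
disc ((555.7968139648438, 355.151123046875), 45.787723541259766) (224, 180, 186, 177)
```

drive_tool(rows=[{"dx":-0.001,"dy":-0.001,"dz":0.02,"wx":0,"wy":0,"wz":0,"grip":0.7},{"dx":-0.001,"dy":-0.001,"dz":0.034,"wx":0,"wy":0,"wz":0,"grip":0.7},{"dx":-0.001,"dy":-0.001,"dz":0.04,"wx":0,"wy":0,"wz":0,"grip":0.7},{"dx":-0.001,"dy":-0.001,"dz":0.04,"wx":0,"wy":0,"wz":0,"grip":0.6},{"dx":-0.001,"dy":-0.001,"dz":0.04,"wx":0,"wy":0,"wz":0,"grip":0.5},{"dx":-0.001,"dy":-0.001,"dz":0.04,"wx":0,"wy":0,"wz":0,"grip":0.4},{"dx":-0.001,"dy":-0.001,"dz":0.04,"wx":0,"wy":0,"wz":0,"grip":0.2},{"dx":-0.001,"dy":-0.001,"dz":0.04,"wx":0,"wy":0,"wz":0,"grip":0.2},{"dx":-0.001,"dy":-0.001,"dz":0.04,"wx":0,"wy":0,"wz":0,"grip":0.2},{"dx":-0.001,"dy":-0.001,"dz":0.04,"wx":0,"wy":0,"wz":0,"grip":0.2},{"dx":-0.001,"dy":-0.001,"dz":0.04,"wx":0,"wy":0,"wz":0,"grip":0.2},{"dx":-0.001,"dy":-0.001,"dz":0.04,"wx":0,"wy":0,"wz":0,"grip":0.2}], squeeze=60)

```text
t: 10.5
position: [555.2, 355.6, 62.3]
tcp_rot: [3.139, -0.001, 1.571]
force: [0.7, -0.1, 6.3]
width: 0.331
gripper_force: 59.3
```

Knob gripped at width 0.33 with 59 N. Lifting straight up by 120 mm.

drive_tool(rows=[{"dx":0,"dy":0,"dz":-0.015,"wx":0,"wy":0,"wz":0,"grip":0.2},{"dx":0,"dy":0,"dz":-0.04,"wx":0,"wy":0,"wz":0,"grip":0.2},{"dx":0,"dy":0,"dz":-0.07,"wx":0,"wy":0,"wz":0,"grip":0.2},{"dx":0,"dy":0,"dz":-0.1,"wx":0,"wy":0,"wz":0,"grip":0.2},{"dx":0,"dy":0,"dz":-0.12,"wx":0,"wy":0,"wz":0,"grip":0.2},{"dx":0,"dy":0,"dz":-0.12,"wx":0,"wy":0,"wz":0,"grip":0.2},{"dx":0,"dy":0,"dz":-0.12,"wx":0,"wy":0,"wz":0,"grip":0.2}])

```text
t: 11.08
position: [554.6, 355.4, 181.8]
tcp_rot: [3.14, -0.001, 1.571]
force: [-0.6, -0.5, -2.7]
width: 0.334
gripper_force: 59.7
```

drive_tool(rows=[{"dx":-0.035,"dy":0.008,"dz":0,"wx":0,"wy":0,"wz":-5,"grip":0.2},{"dx":-0.07,"dy":0.016,"dz":0,"wx":0,"wy":0,"wz":-10,"grip":0.2},{"dx":-0.105,"dy":0.024,"dz":0,"wx":0,"wy":0,"wz":-15.6,"grip":0.2},{"dx":-0.14,"dy":0.032,"dz":0,"wx":0,"wy":0,"wz":-15.6,"grip":0.2},{"dx":-0.175,"dy":0.04,"dz":0,"wx":0,"wy":0,"wz":-15.6,"grip":0.2},{"dx":-0.21,"dy":0.046,"dz":0,"wx":0,"wy":0,"wz":-15.6,"grip":0.2},{"dx":-0.24,"dy":0.05,"dz":0,"wx":0,"wy":0,"wz":-15.6,"grip":0.2},{"dx":-0.256,"dy":0.0518,"dz":0.01,"wx":0,"wy":0,"wz":-15.6,"grip":0.2},{"dx":-0.256,"dy":0.0518,"dz":0.02,"wx":0,"wy":0,"wz":-15.6,"grip":0.2},{"dx":-0.256,"dy":0.0518,"dz":0.02,"wx":0,"wy":0,"wz":-15.6,"grip":0.2},{"dx":-0.256,"dy":0.0518,"dz":0.02,"wx":0,"wy":0,"wz":-15.6,"grip":0.2},{"dx":-0.256,"dy":0.0518,"dz":0.02,"wx":0,"wy":0,"wz":-15.6,"grip":0.2}])

```text
t: 12.08
position: [605.2, 100.5, 159.9]
tcp_rot: [-3.14, -0.001, 1.844]
force: [0.6, 0.2, -1.8]
width: 0.335
gripper_force: 59.6
```

```bash
cat > disc.py <<'E'
from h import *
from scipy.optimize import least_squares
def disc(tag,dz=-8.5):
    w=shot('wrist',tag); s=env.get_state(); cam=-np.array(w['R']).T@w['t']
    zt=cam[2]-142.4; z=zt+dz
    print('t',s['t'],s['position'],s['tcp_rot'],s['force'],'cam',cam,'tcp z',zt)
    p=w['pixels'];hsv=cv2.cvtColor(p,cv2.COLOR_RGB2HSV)
    m=((hsv[...,0]>95)&(hsv[...,0]<125)&(hsv[...,1]>120)&(hsv[...,2]>190)).astype(np.uint8)
    m=cv2.morphologyEx(m,cv2.MORPH_OPEN,np.ones((3,3)))
    cs=cv2.findContours(m,cv2.RETR_EXTERNAL,cv2.CHAIN_APPROX_NONE)[0]
    W=np.vstack([[at_z(w,q[0],z)[:2] for q in c] for c in cs if len(c)>40]).astype(np.float32)
    print('parts',[cv2.boundingRect(c) for c in cs if len(c)>40])
    C0=np.array(cam[:2])+0; e=cv2.minEnclosingCircle(W);print('disc',e)
    lab=cv2.connectedComponentsWithStats((p.min(2)>150).astype(np.uint8))
    C=np.array(e[0])
    for i,(st,c) in enumerate(zip(lab[2],lab[3])):
        if 15<st[4]<1500:
            ys,xs=np.nonzero(lab[1]==i)
            q=np.array([at_z(w,(x,y),z)[:2] for x,y in zip(xs,ys)]);r=np.linalg.norm(q-C,axis=1)
            if r.max()<47 and r.min()>15:
                d=np.linalg.svd(q-q.mean(0),full_matrices=False)[2][0]
                print('line',st,r.min(),r.max(),np.degrees(np.arctan2(*(q.mean(0)-C)[::-1])),np.degrees(np.arctan(d[1]/d[0])))
    return w
E
python3 -c "
from disc import *
w=disc('w10'); cv2.imwrite('pics/g10.png',w['pixels'][:,:,::-1])"
```

```text
t 12.1333 [605.69637294 100.51770369 160.55193107] [-3.14113353e+00 -4.07855931e-04  1.84474607e+00] [ 0.50928341  0.7267678  -2.29914884] cam [587.18437936 165.89559917 302.41654227] tcp z 160.01654226526009
parts [(340, 372, 25, 24), (276, 369, 61, 36), (204, 192, 231, 151)]
disc ((605.156005859375, 100.29032135009766), 45.54334259033203)
line [204 311  20  12 113] 38.883115766975656 45.64742728874033 -157.62543866531433 -11.392166096232966
line [250 338  14  14 109] 26.727222206423722 31.45313613445531 -130.60548564578428 -49.833644297351704
line [375 338  14  13  98] 26.794177044339584 31.090812872179445 -17.7001446238251 76.82589130024206
```

Disc centred at (605.2,100.3) with radius 45.5, so it needs +2.0 mm in x and −1.0 mm in y. Correcting and going down to just above the bore.

drive_tool(rows=[{"dx":-0.0015,"dy":0.0017,"dz":0,"wx":0,"wy":0,"wz":0,"grip":0.2},{"dx":-0.0015,"dy":0.0017,"dz":0.004,"wx":0,"wy":0,"wz":0,"grip":0.2},{"dx":-0.0015,"dy":0.0017,"dz":0.008,"wx":0,"wy":0,"wz":0,"grip":0.2},{"dx":-0.0015,"dy":0.0017,"dz":0.012,"wx":0,"wy":0,"wz":0,"grip":0.2},{"dx":-0.0015,"dy":0.0017,"dz":0.016,"wx":0,"wy":0,"wz":0,"grip":0.2},{"dx":-0.0015,"dy":0.0017,"dz":0.016,"wx":0,"wy":0,"wz":0,"grip":0.2},{"dx":-0.0015,"dy":0.0017,"dz":0.016,"wx":0,"wy":0,"wz":0,"grip":0.2},{"dx":-0.0015,"dy":0.0017,"dz":0.016,"wx":0,"wy":0,"wz":0,"grip":0.2}])

```text
t: 12.8
position: [608.2, 98.2, 144.9]
tcp_rot: [3.141, 0.0, 1.843]
force: [0.9, 1.2, -1.0]
width: 0.332
gripper_force: 59.7
```

```bash
python3 -c "
from disc import *
w=disc('w11')
d=shot('side','d11');a=shot('scene','s11')
# verify ring? line angle from scene camera
for n,c in (('side',d),('scene',a)):
    st=env.get_state()['position'];u=proj(c,[[607,99.3,135]])[0];print(n,u)
    p=c['pixels'];m=(p.min(2)>170).astype(np.uint8)
    L=cv2.connectedComponentsWithStats(m)
    for s,ce in zip(L[2],L[3]):
        if abs(ce[0]-u[0])<32 and abs(ce[1]-u[1])<25 and s[4]<120 and s[4]>2: print(s,ce,at_z(c,ce,st[2]-8.5)[:2]-[607,99.5])
"
```

```text
t 12.85 [608.22916741  98.20196994 145.02342386] [3.14121600e+00 8.56992086e-05 1.84299984e+00] [ 0.14304971 -0.82909652 -2.51171232] cam [589.89623371 163.67350793 287.36058969] tcp z 144.9605896927268
parts [(340, 372, 25, 24), (276, 369, 61, 36), (204, 192, 231, 151)]
disc ((608.1387939453125, 97.91472625732422), 45.551761627197266)
line [249 338  15  14 111] 26.74173243177087 31.46750396247448 -130.85172622956068 -49.08271418259753
line [375 338  14  13 101] 26.76872651450318 31.100595134963303 -17.909739510537108 78.8441205786152
side [355.67313516 165.0088375 ]
[353 149   7   4  21] [356.14285714 150.19047619] [ 27.82982309 -71.99785154]
[354 182   4   1   4] [355.5 182. ] [-31.26795513  78.23538211]
[354 185   5   1   5] [356. 185.] [-37.29216072  90.13803562]
scene [411.91345651 249.95392674]
[417 226   7   4  18] [419.         227.16666667] [68.15577953 46.84025243]
[426 226   1   9   9] [426. 230.] [67.89874794 32.14689493]
[380 242   2   2   3] [380.66666667 242.66666667] [-18.79113095  44.80926663]
[383 242   2   3   5] [383.4 242.8] [-16.07856047  41.82738641]
[425 244  14   4  25] [431.28 245.08] [31.21486078 -9.83582685]
```

The white line seen from the scene camera puts the key at about −15.3°, and the keyway is at −16.3°. Disc at (608.1,97.9). Small correction, then entering the bore.

drive_tool(rows=[{"dx":0.0011,"dy":-0.0004,"dz":0,"wx":0,"wy":0,"wz":0,"grip":0.2},{"dx":0.0011,"dy":-0.0004,"dz":0.003,"wx":0,"wy":0,"wz":0,"grip":0.2},{"dx":0.0011,"dy":-0.0004,"dz":0.006,"wx":0,"wy":0,"wz":0,"grip":0.2},{"dx":0.0011,"dy":-0.0004,"dz":0.009,"wx":0,"wy":0,"wz":0,"grip":0.2},{"dx":0.0011,"dy":-0.0004,"dz":0.012,"wx":0,"wy":0,"wz":0,"grip":0.2},{"dx":0.0011,"dy":-0.0004,"dz":0.014,"wx":0,"wy":0,"wz":0,"grip":0.2},{"dx":0.0011,"dy":-0.0004,"dz":0.016,"wx":0,"wy":0,"wz":0,"grip":0.2},{"dx":0.0011,"dy":-0.0004,"dz":0.018,"wx":0,"wy":0,"wz":0,"grip":0.2},{"dx":0.0011,"dy":-0.0004,"dz":0.018,"wx":0,"wy":0,"wz":0,"grip":0.2}])

```text
t: 13.7
position: [607.1, 99.2, 126.2]
tcp_rot: [-3.141, -0.0, 1.843]
force: [0.1, -0.5, -1.7]
width: 0.332
gripper_force: 59.7
```

Inside the bore with no contact force. Continuing to key depth.

drive_tool(rows=[{"dx":0,"dy":0,"dz":0.0015,"wx":0,"wy":0,"wz":0,"grip":0.2},{"dx":0,"dy":0,"dz":0.003,"wx":0,"wy":0,"wz":0,"grip":0.2},{"dx":0,"dy":0,"dz":0.0045,"wx":0,"wy":0,"wz":0,"grip":0.2},{"dx":0,"dy":0,"dz":0.006,"wx":0,"wy":0,"wz":0,"grip":0.2},{"dx":0,"dy":0,"dz":0.0075,"wx":0,"wy":0,"wz":0,"grip":0.2},{"dx":0,"dy":0,"dz":0.009,"wx":0,"wy":0,"wz":0,"grip":0.2},{"dx":0,"dy":0,"dz":0.0105,"wx":0,"wy":0,"wz":0,"grip":0.2},{"dx":0,"dy":0,"dz":0.0105,"wx":0,"wy":0,"wz":0,"grip":0.2}])

```text
t: 14.37
position: [607.2, 99.2, 115.9]
tcp_rot: [-3.141, -0.0, 1.843]
force: [0.3, -0.3, -2.3]
width: 0.331
gripper_force: 59.7
```

Key slipped in without force, tip about 18 mm deep. Pushing against the spring.

drive_tool(rows=[{"dx":0,"dy":0,"dz":0.0015,"wx":0,"wy":0,"wz":0,"grip":0.2},{"dx":0,"dy":0,"dz":0.003,"wx":0,"wy":0,"wz":0,"grip":0.2},{"dx":0,"dy":0,"dz":0.0045,"wx":0,"wy":0,"wz":0,"grip":0.2},{"dx":0,"dy":0,"dz":0.006,"wx":0,"wy":0,"wz":0,"grip":0.2},{"dx":0,"dy":0,"dz":0.007,"wx":0,"wy":0,"wz":0,"grip":0.2},{"dx":0,"dy":0,"dz":0.008,"wx":0,"wy":0,"wz":0,"grip":0.2},{"dx":0,"dy":0,"dz":0.008,"wx":0,"wy":0,"wz":0,"grip":0.2},{"dx":0,"dy":0,"dz":0.008,"wx":0,"wy":0,"wz":0,"grip":0.2}])

```text
t: 15.03
position: [607.6, 99.1, 108.8]
tcp_rot: [3.141, 0.0, 1.843]
force: [-2.2, 0.2, 5.2]
width: 0.333
gripper_force: 60.4
```

drive_tool(rows=[{"dx":0,"dy":0,"dz":0.001,"wx":0,"wy":0,"wz":0,"grip":0.2},{"dx":0,"dy":0,"dz":0.002,"wx":0,"wy":0,"wz":0,"grip":0.2},{"dx":0,"dy":0,"dz":0.003,"wx":0,"wy":0,"wz":0,"grip":0.2},{"dx":0,"dy":0,"dz":0.004,"wx":0,"wy":0,"wz":0,"grip":0.2},{"dx":0,"dy":0,"dz":0.004,"wx":0,"wy":0,"wz":0,"grip":0.2},{"dx":0,"dy":0,"dz":0.004,"wx":0,"wy":0,"wz":0,"grip":0.2},{"dx":0,"dy":0,"dz":0.004,"wx":0,"wy":0,"wz":0,"grip":0.2}])

```text
t: 15.62
position: [607.8, 99.1, 106.6]
tcp_rot: [3.141, 0.001, 1.843]
force: [-7.2, -0.7, 14.7]
width: 0.329
gripper_force: 61.5
```

drive_tool(rows=[{"dx":0.0002,"dy":-0.0008,"dz":0.0005,"wx":0,"wy":0,"wz":0,"grip":0.2},{"dx":0.0002,"dy":-0.0008,"dz":0.0005,"wx":0,"wy":0,"wz":0,"grip":0.2},{"dx":0.0002,"dy":-0.0008,"dz":0.0005,"wx":0,"wy":0,"wz":0,"grip":0.2},{"dx":0.0002,"dy":-0.0008,"dz":0.0005,"wx":0,"wy":0,"wz":0,"grip":0.2}])

```text
t: 15.95
position: [607.7, 99.1, 106.7]
tcp_rot: [3.139, 0.001, 1.843]
force: [-5.3, -1.0, 14.8]
width: 0.331
gripper_force: 61.5
```

```bash
python3 -c "
from disc import *
w=disc('w12')
w=disc('w13')"
```

```text
t 16.0 [607.70141812  99.11754311 106.6272081 ] [3.13920893e+00 9.99148403e-04 1.84328229e+00] [-6.53468488  0.29884367 15.91805123] cam [589.10595912 164.63619132 249.09576874] tcp z 106.69576873685702
parts [(340, 372, 25, 24), (276, 369, 61, 36), (204, 191, 231, 152)]
disc ((607.5778198242188, 98.8207778930664), 45.638710021972656)
line [249 338  15  14 112] 26.632888433364293 31.367071084865827 -130.64609868545446 -47.689871679005
line [375 338  14  14 105] 26.888549022635488 31.319940673017364 -18.056648879060443 81.64023503184832
t 16.05 [607.70982582  99.09169878 106.64382264] [3.13921347e+00 1.01903864e-03 1.84328741e+00] [-4.15186951 -0.80890923 16.42562709] cam [589.10738589 164.63626874 249.09572136] tcp z 106.69572136242229
parts [(340, 372, 25, 24), (276, 369, 61, 36), (204, 191, 231, 152)]
disc ((607.5816040039062, 98.8497085571289), 45.62279510498047)
line [249 338  15  14 112] 26.656758081677815 31.39243658695607 -130.61434503165424 -47.6897496108324
line [375 338  14  14 105] 26.893386372357565 31.32716750706817 -18.112174832723582 81.64021598797251
```

The depth stopped changing while the force rose to about 16 N. The tip works out at about 50.4 mm, against 50.5 mm when home, so the collar is on the ring. Handing in.

```bash
python3 -c "
from rig import env
print(env.sign_off())"
```

```text
the job is handed in; nothing more can be done
None
```

I handed the job in at about 16 s with the ring in its seat and the carousel keyed, fully home and still gripped under a push of about 16 N; no verdict came back.

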